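Reset the recipe stand and prop it at its second notch

ROBOT

A 6-joint arm with a two-finger parallel gripper is mounted at the origin on the work surface. World frame = base frame: x ahead of the robot, y to its left, z up, the work surface at z = 0. Lengths are in m, angles in rad, forces in N, time in s.
With the tool pointing down it reaches from about 0.4 to 0.825 m from the base axis. Payload 7 kg.
Tool frame: the origin (TCP) lies at the very end of the fingers, on their centre line; the grasp point (between the pads) lies manip.grasp_offset behind it (manip.grasp_offset is the distance from the TCP to the grasp point, in m); z points along the fingers, y is the line along which they close (so a half turn about z gives the same grasp; the last joint's range is limited). The gripper opens to 85 mm and grips with 20 to 120 N. Pads are 22 mm wide; open, the fingers measure 114 mm over their backs; the gripper's body (76 mm by 85 mm) begins 54 mm behind the grasp point. The pads swing forward as they close: fully open they stand 13 mm farther back than shut.
Start: joints at [-0.893, 0.359, 0.012, 0, -1.224, -0.288], TCP at [0.256, -0.624, 0.231] pointing down, gripper open.
Joint ranges: [-3.07, 3.07], [-1.43, 2.12], [-1.02, 1.25], [-3.03, 1.67], [-3.05, -0], [-3.03, 3.03]. Speed limits (rad/s): [2.39, 2.39, 3.01, 3.14, 3.14, 3.14].

INTERFACE

Orientations are given as a rotation vector (axis times angle).
In Python, from cell import manip, vision gives the robot as it stands. The module is installed in compiled form; this text tells all that it offers.
- The arm moves only by the tool move_arm, never from a script. Its argument "steps" is a list of rows, each a list of 3 entries, a list of its own where there are three numbers: the shift along the world's x, y, z in cm, then the turn, a rotation vector about the world's x, y, z in rad, then the closure in counts, from 0 (fully open) to 255 (shut). In form: [[[dx, dy, dz], [wx, wy, wz], claw], ...]. A call has 1 to 10 rows; each row is the pose to reach, as a shift and turn from the pose commanded when the call began; what a row does not reach only later rows make up. A row lasts 1/10 s, in which the tool goes at most 50 mm and 8.59 degrees, less where a joint would pass 70% of its speed; a pose out of reach is approached as far as the arm can. A call with a gripper value outside its range is refused whole. The fingers move at their own pace and stop on an object; "squeeze" is the grip in N (left out, the last holds). Time passes only in rows, so rows that repeat a pose let the fingers close. It gives the time, the measured TCP pose, the force, the opening and the grip force at its end, in the units of the state.
- manip.sense(): the state, without advancing time (a new reading comes with each control period).
- vision.snapshot(name): name is "scene" or "top"; returns the picture (384x512x3 uint8, blue, green, red); there is no depth.
- vision.camera_params(name): a dict with "mtx" (3x3 intrinsics, pixels), "eye" and "attitude" of the camera in the world. Camera axes: x right, y down, z forward; pixel columns grow to the right and rows downward; lengths in m; the calibration is good to about 2 mm. A picture is of the moment at which its call begins. camera_params takes no time and is no camera call.
- manip.close_job(): hands the job in; it is judged then, once.
The state is a dict: "clock": time; "joint_pos": joint angles; "qd": joint speeds; "joint_efforts": joint torques, N m; "eef_pos": TCP position; "tool_rot": TCP orientation; "ft_force": force on the tool from outside, world axes, zero at the start; "torque": the same for the moment, N m; "width": opening from 0.0 (shut) to 1.0 (fully open); "gripper_force": force on a finger pad.
Only numpy, scipy, OpenCV 4.12 (cv2) and the standard library are available. Lean on these libraries where they do the work, as an engineer would, in place of code of your own. Each camera call takes 0.05 s, during which the arm holds its last target. There are 200 camera calls.

TASK

The recipe stand on the counter is propped too steeply to read. Raise its board, which has a lifting bar at its head, through the remaining notches and past the top until the pawl tips clear, let it down gently by hand all the way to level so that the pawl tips back in, then raise it to the second notch from the bottom and leave it propped there. Leave the tortilla press, the molcajete and the salt jar where they are.

Things in the scene. Friction and masses are not known exactly. Their poses are not given: they have to be found in the camera images.
- stand: Wooden recipe stand screwed to the counter, 330 mm long, 392 mm wide over its runners. Origin on the counter straight below the middle of the hinge; x points from the hinge (nearest the robot) towards the head of the board, y along the hinge, z up. The ratchet (toothed steel quadrant on the board's axle, steel pawl on the runner) is on the +y side, outside the board, 150 to 190 mm from the middle.
- hinge (a point): Middle of the board's hinge axis, 85 mm above the stand's origin; same axes. The hinge is stiff and damped: the 0.55 kg board takes about 3 to 8 N at the bar to lift and falls if let go with the pawl clear. Board: 280 mm wide, 14 mm thick, reaching 272 mm from the hinge; at level it lies on a rest rail 235 mm from the hinge.
- board (a joint): Slope of the board, rad: 0 level, on its rest; grows as the head rises; stop at 1.10. With the pawl in it rises, clicking, and stays in notches at 0.27, 0.43, 0.59, 0.745 and 0.90 (bottom to top): raise 0.06 past one, wait 0.3 s for the pawl to drop in, let down. 0.10 past a notch is still short of the next. At 0.95 to 1.03 the pawl is pushed clear; the board then moves freely down and up.
- pawl (a joint): Lean of the pawl, rad: a weighted steel lever 87 mm tall standing on its pivot, falling to either side of upright. Negative: onto the teeth (-0.12 on a crest, -0.17 to -0.28 in a notch, -0.21 with the board level). +0.21: tipped clear, where it stays until a finger on the board's edge pushes it back in over the last 0.17 rad before level.
- bar (a point): Middle of the lifting bar, round wood of 16 mm diameter across the head of the board's face: 235 mm from the hinge along the board, 36 mm above the board's middle plane, with 21 mm free between bar and face. It stands on two 12 mm posts 90 mm apart (78 mm clear). x along the board away from the hinge, y along the bar, z square off the face.
- tortilla_press: Cast metal tortilla press, 190 mm round plates with a lever over the top, 80 mm high, 2.4 kg, on the robot's right; origin under its middle. Not to be moved.
- molcajete: Dark stone mortar on three feet, 170 mm across and 102 mm high, 2.2 kg, on the robot's left; origin under its middle. Not to be moved.
- salt_jar_mid (a point): Glass salt jar with a metal lid, 68 mm diameter and 105 mm high, on the left beyond the molcajete; this point is 50 mm above its foot, on its axis. Not to be moved.

How it is judged:
By the outcome, as a careful person would: the job done as asked, in the order asked, and still so for the second after the job is handed in, with the robot touching nothing.
It also fails if it takes over 48 s, if anything falls off the work surface, if the arm or the gripper's body presses on something with over 40 N, if the wrist force passes 120 N, or if a joint passes its speed limit or range.

## Working session

There is one attempt and no reset: what is moved stays moved. The work goes in short steps, Python scripts to look and compute and a tool call to move; the robot and the scene stay as the last step left them, time stands still between calls to the robot, and variables do not carry over. Pictures are saved under pics/ and viewed, at most 10 in all, crops included, and the job is handed in when it is done.

Besides the shell and the picture viewer there is one more tool, called after ">>>" in YAML: its name, and indented under it one key for each argument. move_arm: Moves the arm, as the interface text tells. Its arguments: {"type":"object","properties":{"steps":{"type":"array"},"squeeze":{"type":"number"}},"required":["steps"]}

```bash
mkdir -p pics
python3 - <<'E'
from cell import manip, vision
import cv2
s=manip.sense()
print({k:s[k] for k in("clock","eef_pos","tool_rot","ft_force","width")},manip.grasp_offset)
for n in("scene","top"):
    cv2.imwrite(f"pics/{n}0.png",cv2.resize(vision.snapshot(n),(800,600),interpolation=cv2.INTER_CUBIC))
    print(vision.camera_params(n))
E
```

```text
{'clock': 0.0, 'eef_pos': array([ 0.25628396, -0.62391936,  0.23034183]), 'tool_rot': array([ 6.08125707e-01, -3.08167395e+00, -2.56133920e-03]), 'ft_force': array([-0.62197827,  0.49332067,  0.57166147]), 'width': 0.9989343600708843} 0.0187
{'mtx': array([[425.46892583,   0.        , 254.73963413],
       [  0.        , 425.46892583, 192.90992938],
       [  0.        ,   0.        ,   1.        ]]), 'eye': array([ 1.38844805, -0.75009575,  1.56304171]), 'attitude': array([-2.25881093, -1.11045773,  0.36072256])}
{'mtx': array([[419.40285851,   0.        , 259.18344528],
       [  0.        , 419.40285851, 190.68021584],
       [  0.        ,   0.        ,   1.        ]]), 'eye': array([ 0.35922154, -0.03810264,  1.80842433]), 'attitude': array([-2.15266799,  2.18988672, -0.10710517])}
```

View pics/scene0.png

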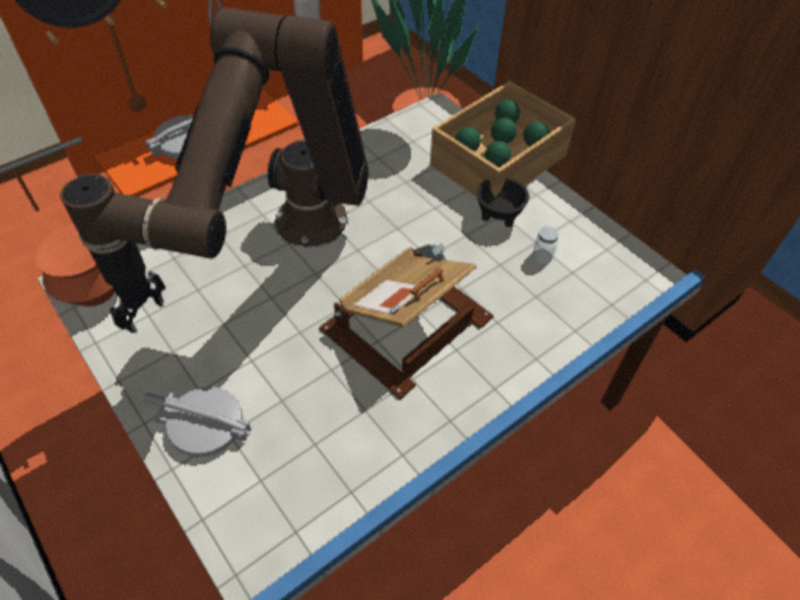

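View pics/top0.png

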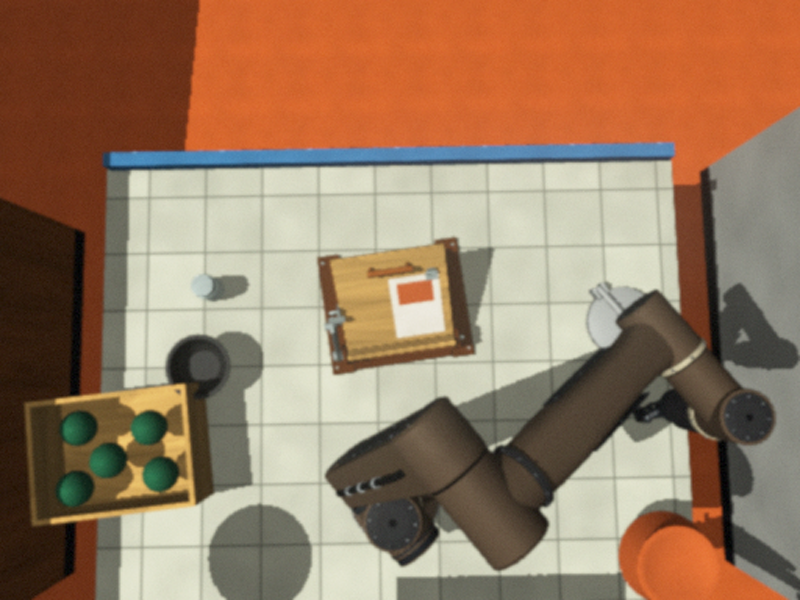

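Both views show the stand ahead of the robot: top view x 318-475, y 237-375, and scene view x 320-495, y 240-400. The pawl is on the +y (left) side, the board is raised, and the bar is at top (395,269). I'll enlarge both crops.

Run:
```python
from cell import manip, vision
import cv2
for n,(x,y) in {"scene":(200,150),"top":(195,142)}.items():
    im=vision.snapshot(n)[y:y+98,x:x+130]
    cv2.imwrite(f"pics/{n}1.png",cv2.resize(im,None,fx=6,fy=6,interpolation=cv2.INTER_CUBIC))
```

```text
(no output)
```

View pics/scene1.png

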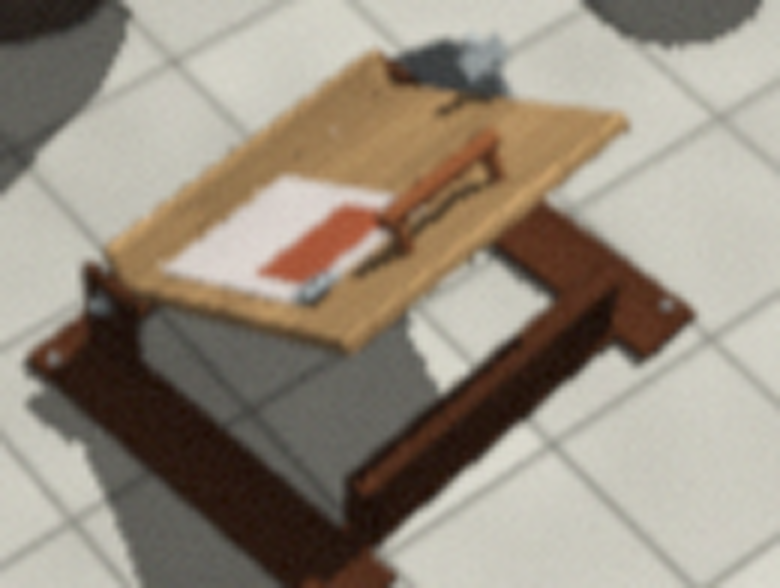

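View pics/top1.png

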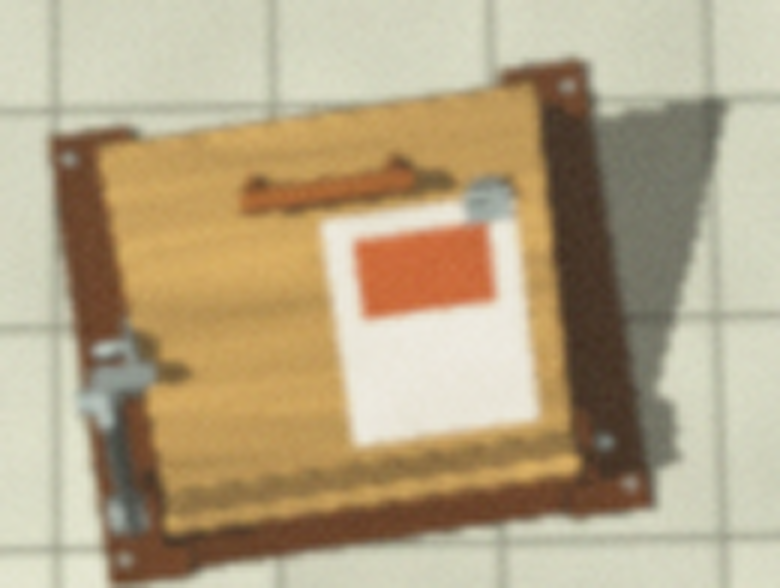

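Scene crop: the board's top corners are (350,345), (628,120), (380,52) and (108,248), and the bar runs from (383,218) to (492,138). Top crop: the board corners are (100,147), (538,85), (578,468) and (165,532), and the bar runs from (242,200) to (412,178). I'll fit pose and slope from these.

```bash
cat > h.py <<'E'
import numpy as np, cv2
from scipy.spatial.transform import Rotation as R
from scipy.optimize import least_squares
from cell import manip, vision
P={n:vision.camera_params(n) for n in("scene","top")}
OFF={"scene":(200,150),"top":(195,142)}
def proj(n,p):
    c=P[n]; q=(np.atleast_2d(p)-c["eye"])@R.from_rotvec(c["attitude"]).as_matrix(); q=q@c["mtx"].T
    return q[:,:2]/q[:,2:]
def unc(n,uv): return (np.array(uv,float)+.5)/6-.5+OFF[n]
def world(x,y,yaw,th,pts):
    pts=np.atleast_2d(np.array(pts,float))
    q=R.from_euler("y",-th).apply(pts)+[0,0,.085]
    return R.from_euler("z",yaw).apply(q)+[x,y,0]
E
python3 - <<'E'
from h import *
obs={"scene":[(350,343),(628,120),(380,52),(108,248),(440,178)],"top":[(538,85),(100,147),(165,532),(578,468),(328,189)]}
cor={"top":[(587,62),(52,137),(112,582),(652,505)]}
def res(p):
    x,y,yaw,th,xh,x0,zr=p
    b=[(.272,-.14,.007),(.272,.14,.007),(xh,.14,.007),(xh,-.14,.007),(.235,0,.036+.004)]
    r=[proj(n,world(x,y,yaw,th,b))-unc(n,obs[n]) for n in obs]
    c=[(x0+.33,-.196,zr-.085),(x0+.33,.196,zr-.085),(x0,.196,zr-.085),(x0,-.196,zr-.085)]
    r.append(proj("top",world(x,y,yaw,0,c))-unc("top",cor["top"]))
    return np.concatenate(r).ravel()
f=least_squares(res,[.5,0,.1,.5,0,-.03,.02],loss="soft_l1")
np.set_printoptions(precision=3,suppress=True)
print(f.x,"\n",res(f.x).reshape(-1,2))
np.save("fit.npy",f.x)
for t in(f.x[3],0,.27,.43,.59,.745,.9,1.03):print(t,world(*f.x[:3],t,[.235,0,.036]))
for n,uv,z in(("top",(204*.64,286*.64),.1),("top",(197*.64,366*.64),.09),("top",(620*.64,318*.64),.05)):
    c=P[n];d=R.from_rotvec(c["attitude"]).apply(np.linalg.inv(c["mtx"])@[*uv,1]);print(c["eye"]+d*(z-c["eye"][2])/d[2])
E
```

```text
[ 0.402 -0.025  0.123  0.547 -0.01  -0.045 -0.018] 
 [[-1.583  0.844]
 [-0.316 -0.187]
 [-1.349  3.856]
 [-0.864  4.425]
 [-0.628  0.403]
 [-0.55   0.119]
 [-0.5   -0.079]
 [ 0.324 -1.017]
 [-0.782  0.1  ]
 [-0.285  0.108]
 [-1.293 -0.026]
 [-0.202 -0.297]
 [-0.574  0.235]
 [-0.976  0.411]]
0.5470739923405958 [[ 0.582 -0.003  0.238]]
0 [[0.635 0.004 0.121]]
0.27 [[0.617 0.002 0.182]]
0.43 [[ 0.599 -0.001  0.216]]
0.59 [[ 0.576 -0.003  0.246]]
0.745 [[ 0.549 -0.007  0.271]]
0.9 [[ 0.519 -0.01   0.291]]
1.03 [[ 0.491 -0.014  0.305]]
[0.568 0.486 0.1  ]
[0.359 0.505 0.09 ]
[ 0.468 -0.617  0.05 ]
```

Run:
```python
from h import *
np.set_printoptions(precision=3,suppress=True)
obs={"scene":[(350,343),(628,120),(440,178)],"top":[(538,85),(100,147),(328,189)]}
cor={"top":[(587,62),(52,137),(112,582),(652,505)],"scene":[(692,315),(28,360)]}
def res(p,th=None):
    x,y,yaw,t,x0,zr=p
    th=t if th is None else th
    b=[(.272,-.14,.007),(.272,.14,.007),(.235,0,.036+.004)]
    r=[proj(n,world(x,y,yaw,th,b))-unc(n,obs[n]) for n in obs]
    c=[(x0+.33,-.196,zr-.085),(x0+.33,.196,zr-.085),(x0,.196,zr-.085),(x0,-.196,zr-.085)]
    c=world(x,y,yaw,0,c)
    r.append(proj("top",c)-unc("top",cor["top"]))
    r.append(proj("scene",c[[1,3]])-unc("scene",cor["scene"]))
    return np.concatenate(r).ravel()
for th in(None,.43,.59,.745):
    f=least_squares(res,[.4,0,.1,.5,-.03,.02],loss="soft_l1",args=(th,),bounds=([0,-.2,-.5,0,-.1,.005],[1,.2,.6,1.1,0,.03]))
    print(th,f.cost,f.x);
    if th in(None,.59):print(res(f.x,th).reshape(-1,2))
    print(world(*f.x[:3],th or f.x[3],[.235,0,.036]))
```

```text
None 3.9635929847471134 [ 0.405 -0.027  0.127  0.564 -0.05   0.005]
[[-1.511  0.668]
 [-0.37  -0.609]
 [-0.709  0.22 ]
 [-0.23  -0.496]
 [-0.303 -0.341]
 [ 0.051 -0.247]
 [-0.656 -0.905]
 [-0.606 -0.623]
 [-0.511  0.806]
 [ 0.161  0.403]
 [ 0.47   0.046]
 [-1.297 -0.331]]
[[ 0.583 -0.004  0.241]]
0.43 15.808432450401114 [ 0.389 -0.028  0.13   0.219 -0.034  0.005]
[[ 0.586 -0.002  0.216]]
0.59 4.708690553816139 [ 0.41  -0.027  0.127  0.565 -0.055  0.005]
[[-1.491 -0.059]
 [-0.212 -1.396]
 [-0.693 -0.381]
 [-0.007 -0.935]
 [-0.345 -0.745]
 [ 0.164 -0.528]
 [-0.522 -0.922]
 [-0.471 -0.643]
 [-0.377  0.786]
 [ 0.295  0.386]
 [ 0.388  0.119]
 [-1.396 -0.258]]
[[ 0.584 -0.004  0.246]]
0.745 20.77318006320612 [ 0.435 -0.024  0.128  0.34  -0.08   0.005]
[[ 0.582 -0.005  0.271]]
```

The best fit is notch 0.59, with the bar at about (0.583, -0.004, 0.244) and yaw 0.127. Next is a planner helper that gives rounded rows, starting with the approach to a standoff above the bar.

```bash
cat > plan.py <<'E'
from h import *
from scipy.spatial.transform import Slerp
import json,os
np.set_printoptions(precision=3,suppress=True)
ST=dict(x=.408,y=-.027,yaw=.127)
if os.path.exists("st.json"): ST.update(json.load(open("st.json")))
def bar(th,trim=(0,0,0)): return world(ST["x"],ST["y"],ST["yaw"],th,[.235,0,.036])[0]+trim
def rot(phi):  # tool y = -stand x, z down, then tilted by phi
    base=R.from_matrix(np.array([[0,-1,0],[-1,0,0],[0,0,-1.]]).T)  # columns: x=(0,-1,0) y=(-1,0,0) z=(0,0,-1)
    return R.from_euler("z",ST["yaw"])*R.from_euler("y",-phi)*base
def target(th,phi,d=.016,trim=(0,0,0)): # d: tip beyond bar centre
    r=rot(phi); return bar(th,trim)+d*r.as_matrix()[:,2], r
def getcmd():
    c=json.load(open("cmd.json")); return np.array(c["p"]),R.from_rotvec(c["r"])
def setcmd(p,r): json.dump(dict(p=list(p),r=list(r.as_rotvec())),open("cmd.json","w"))
def emit(targets,claw,save=True):
    """one row per target; prints calls of 10 rows, tracks the rounded commanded pose"""
    p,r=getcmd()
    for k in range(0,len(targets),10):
        rows=[]
        for (tp,tr),c in zip(targets[k:k+10],np.broadcast_to(claw,len(targets))[k:k+10]):
            rows.append([np.round((tp-p)*100,1 if len(targets)>10 and False else 2).tolist(),np.round((tr*r.inv()).as_rotvec(),3).tolist(),int(c)])
        print(json.dumps(rows).replace(" ",""))
        p=p+np.array(rows[-1][0])/100; r=R.from_rotvec(rows[-1][1])*r
    if save:setcmd(p,r)
def line(t,n):
    p,r=getcmd(); s=Slerp([0,1],R.concatenate([r,t[1]]))
    return [(p+(t[0]-p)*u,s(u)) for u in np.arange(1,n+1)/n]
def sensed():
    s=manip.sense(); p,r=getcmd(); y=R.from_euler("z",ST["yaw"])
    print("t",round(s["clock"],2),"p",s["eef_pos"],"cmd",p,"F_stand",y.inv().apply(s["ft_force"]),"w",round(s["width"],3),"g",round(s["gripper_force"],1),"q",s["joint_pos"])
    print("roterr",(R.from_rotvec(s["tool_rot"])*r.inv()).as_rotvec())
    return s
E
python3 - <<'E'
from plan import *
s=manip.sense(); setcmd(s["eef_pos"],R.from_rotvec(s["tool_rot"]))
t=target(.59,.545,d=-.07); print(t[0])
emit(line(t,20),0)
E
```

```text
[ 0.546 -0.009  0.306]
[[[1.45,3.07,0.37],[-0.015,-0.025,0.064],0],[[2.89,6.15,0.75],[-0.029,-0.051,0.127],0],[[4.34,9.22,1.12],[-0.044,-0.076,0.191],0],[[5.79,12.29,1.5],[-0.059,-0.101,0.255],0],[[7.24,15.37,1.87],[-0.074,-0.127,0.318],0],[[8.68,18.44,2.24],[-0.088,-0.152,0.382],0],[[10.13,21.52,2.62],[-0.103,-0.177,0.446],0],[[11.58,24.59,2.99],[-0.118,-0.203,0.509],0],[[13.03,27.66,3.37],[-0.133,-0.228,0.573],0],[[14.47,30.74,3.74],[-0.147,-0.253,0.637],0]]
[[[1.45,3.07,0.37],[-0.015,-0.026,0.063],0],[[2.9,6.14,0.75],[-0.03,-0.051,0.127],0],[[4.35,9.22,1.12],[-0.044,-0.076,0.191],0],[[5.79,12.29,1.5],[-0.059,-0.102,0.254],0],[[7.24,15.36,1.87],[-0.074,-0.127,0.318],0],[[8.69,18.44,2.24],[-0.088,-0.152,0.382],0],[[10.14,21.51,2.62],[-0.103,-0.178,0.445],0],[[11.58,24.59,2.99],[-0.118,-0.203,0.509],0],[[13.03,27.66,3.37],[-0.133,-0.228,0.573],0],[[14.48,30.73,3.74],[-0.147,-0.254,0.637],0]]
```

>>> move_arm:
  steps:
    - [[1.5,3.1,0.4],[-0.015,-0.025,0.064],0]
    - [[2.9,6.1,0.8],[-0.029,-0.051,0.127],0]
    - [[4.3,9.2,1.1],[-0.044,-0.076,0.191],0]
    - [[5.8,12.3,1.5],[-0.059,-0.101,0.255],0]
    - [[7.2,15.4,1.9],[-0.074,-0.127,0.318],0]
    - [[8.7,18.4,2.2],[-0.088,-0.152,0.382],0]
    - [[10.1,21.5,2.6],[-0.103,-0.177,0.446],0]
    - [[11.6,24.6,3.0],[-0.118,-0.203,0.509],0]
    - [[13.0,27.7,3.4],[-0.133,-0.228,0.573],0]
    - [[14.47,30.74,3.74],[-0.147,-0.253,0.637],0]

```text
clock: 1.2
eef_pos: [0.4014, -0.3156, 0.2691]
tool_rot: [-1.439, 2.531, -0.28]
ft_force: [1.1, -0.5, -0.8]
width: 0.999
gripper_force: 0.0
```

>>> move_arm:
  steps:
    - [[1.5,3.1,0.4],[-0.015,-0.026,0.063],0]
    - [[2.9,6.1,0.8],[-0.03,-0.051,0.127],0]
    - [[4.3,9.2,1.1],[-0.044,-0.076,0.191],0]
    - [[5.8,12.3,1.5],[-0.059,-0.102,0.254],0]
    - [[7.2,15.4,1.9],[-0.074,-0.127,0.318],0]
    - [[8.7,18.4,2.2],[-0.088,-0.152,0.382],0]
    - [[10.1,21.5,2.6],[-0.103,-0.178,0.445],0]
    - [[11.6,24.6,3.0],[-0.118,-0.203,0.509],0]
    - [[13.0,27.7,3.4],[-0.133,-0.228,0.573],0]
    - [[14.48,30.73,3.74],[-0.147,-0.254,0.637],0]

```text
clock: 2.2
eef_pos: [0.5461, -0.008, 0.3066]
tool_rot: [-2.02, 1.771, -0.498]
ft_force: [1.2, -0.2, 0.5]
width: 0.999
gripper_force: 0.0
```

Run:
```python
from plan import *
s=sensed()
z=R.from_rotvec(s["tool_rot"]).as_matrix(); print(z)
for n,(x,y) in {"scene":(200,130),"top":(195,142)}.items():
    im=vision.snapshot(n)[y:y+98,x:x+130]
    cv2.imwrite(f"pics/{n}2.png",cv2.resize(im,None,fx=6,fy=6,interpolation=cv2.INTER_CUBIC))
```

```text
t 2.2 p [ 0.546 -0.008  0.307] cmd [ 0.546 -0.009  0.306] F_stand [ 1.17  -0.336  0.541] w 0.999 g 0.0 q [ 0.449 -0.226 -0.695  0.294 -0.597 -0.519]
roterr [ 0.    -0.003  0.003]
[[ 0.131 -0.846  0.516]
 [-0.991 -0.111  0.068]
 [-0.    -0.521 -0.854]]
```

View pics/scene2.png

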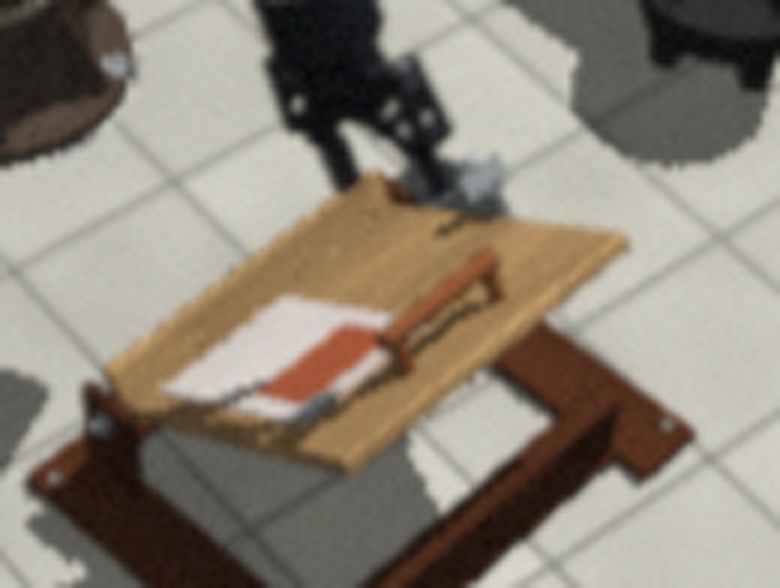

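The gripper appears at crop x 260-450, y 0-200, with tips near (345,185) and (430,195), close to the hinge edge. I'll check that against the projected TCP.

Run:
```python
from plan import *
s=manip.sense(); M=R.from_rotvec(s["tool_rot"]).as_matrix();p=s["eef_pos"]
pts=np.array([p,p+.035*M[:,1]-.013*M[:,2],p-.035*M[:,1]-.013*M[:,2],p-.1*M[:,2]])
print("scene",(proj("scene",pts)-(200,130))*6); print("top",(proj("top",pts)-(195,142))*6)
print("bar scene",(proj("scene",bar(.59))-(200,130))*6)
```

```text
scene [[401.047 206.862]
 [360.731 184.741]
 [428.807 195.626]
 [347.271  74.772]]
top [[329.259 227.25 ]
 [338.462 288.396]
 [322.373 182.692]
 [339.325 298.912]]
bar scene [[433.269 296.661]]
```

View pics/top2.png

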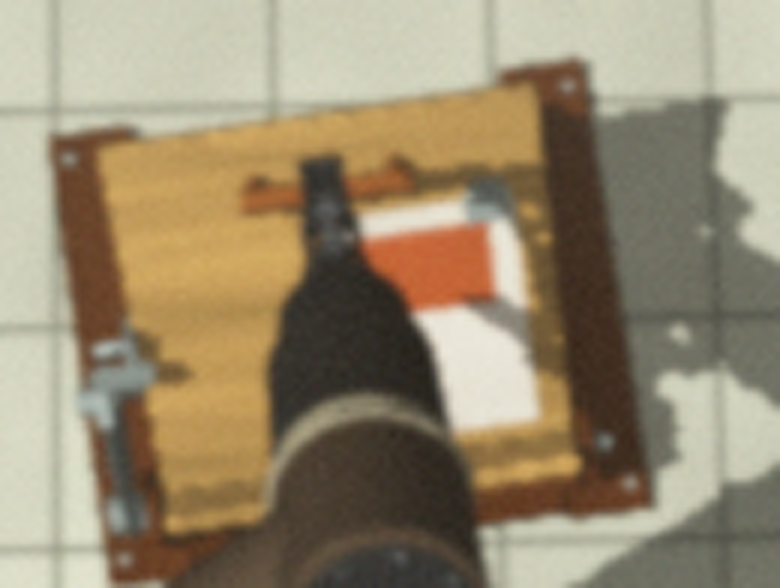

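The projection matches: TCP lands at scene (401,207) and the fingers straddle the bar line in the top view at (325,180). Moving down onto the bar and closing.

Run:
```python
from plan import *
t=target(.59,.4975)
emit(line(t,9)+[t],0)
```

```text
[[[0.48,0.06,-0.82],[-0.001,0.005,-0.0],0],[[0.97,0.12,-1.64],[-0.001,0.01,-0.0],0],[[1.45,0.19,-2.46],[-0.002,0.016,-0.0],0],[[1.94,0.25,-3.28],[-0.003,0.021,-0.0],0],[[2.42,0.31,-4.11],[-0.004,0.026,-0.0],0],[[2.9,0.37,-4.93],[-0.004,0.031,-0.0],0],[[3.39,0.43,-5.75],[-0.005,0.037,-0.0],0],[[3.87,0.5,-6.57],[-0.006,0.042,-0.0],0],[[4.36,0.56,-7.39],[-0.006,0.047,-0.001],0],[[4.36,0.56,-7.39],[-0.006,0.047,-0.001],0]]
```

>>> move_arm:
  steps:
    - [[0.5,0.06,-0.8],[-0.001,0.005,0],0]
    - [[1.0,0.12,-1.6],[-0.001,0.01,0],0]
    - [[1.5,0.2,-2.5],[-0.002,0.016,0],0]
    - [[1.9,0.25,-3.3],[-0.003,0.021,0],0]
    - [[2.4,0.3,-4.1],[-0.004,0.026,0],0]
    - [[2.9,0.4,-4.9],[-0.004,0.031,0],0]
    - [[3.4,0.4,-5.7],[-0.005,0.037,0],0]
    - [[3.9,0.5,-6.6],[-0.006,0.042,0],0]
    - [[4.36,0.56,-7.39],[-0.006,0.047,-0.001],0]
    - [[4.36,0.56,-7.39],[-0.006,0.047,-0.001],0]

```text
clock: 3.3
eef_pos: [0.5896, -0.0041, 0.2306]
tool_rot: [-2.051, 1.806, -0.458]
ft_force: [-0.3, -0.2, -0.7]
width: 0.998
gripper_force: 0.0
```

>>> move_arm:
  steps:
    - [[0,0,0],[0,0,0],150]
    - [[0,0,0],[0,0,0],180]
    - [[0,0,0],[0,0,0],255]
    - [[0,0,0],[0,0,0],255]
    - [[0,0,0],[0,0,0],255]
    - [[0,0,0],[0,0,0],255]
  squeeze: 40

```text
clock: 3.9
eef_pos: [0.5882, -0.0043, 0.2312]
tool_rot: [-2.05, 1.807, -0.457]
ft_force: [-7.6, 2.6, -0.1]
width: 0.165
gripper_force: 39.0
```

Run:
```python
from plan import *
sensed()
```

```text
t 3.9 p [ 0.588 -0.004  0.231] cmd [ 0.589 -0.004  0.232] F_stand [-7.253  3.559 -0.08 ] w 0.165 g 39.0 q [ 0.395 -0.051 -0.712  0.297 -0.446 -0.508]
roterr [ 0.     0.001 -0.   ]
```

Gripped: the opening is 14 mm, the grip 39 N, and the side force small. Now raising along the arc.

```bash
cat >> plan.py <<'E'
def phi(th): return .35+.25*th
def arc(a,b,n,claw=255,d=.016,trim=(0,0,0)):
    emit([target(t,phi(t),d,trim) for t in a+(b-a)*np.arange(1,n+1)/n],claw)
E
echo '{"x":0.4065,"th":0.59}'>st.json
python3 - <<'E'
from plan import *
arc(.59,.75,10)
E
```

```text
[[[-0.41,-0.03,0.28],[0.0,-0.004,0.001],255],[[-0.66,-0.07,0.56],[0.001,-0.008,0.0],255],[[-0.92,-0.1,0.83],[0.001,-0.012,0.0],255],[[-1.19,-0.13,1.1],[0.002,-0.016,0.0],255],[[-1.46,-0.17,1.36],[0.002,-0.02,0.0],255],[[-1.73,-0.2,1.62],[0.003,-0.024,0.0],255],[[-2.0,-0.24,1.88],[0.003,-0.028,0.0],255],[[-2.29,-0.27,2.13],[0.004,-0.032,0.0],255],[[-2.57,-0.31,2.38],[0.004,-0.036,0.0],255],[[-2.86,-0.35,2.62],[0.005,-0.04,0.0],255]]
```

>>> move_arm:
  steps:
    - [[-0.4,-0.03,0.3],[0,-0.004,0],255]
    - [[-0.65,-0.07,0.56],[0.001,-0.008,0],255]
    - [[-0.9,-0.1,0.83],[0.001,-0.012,0],255]
    - [[-1.2,-0.13,1.1],[0.002,-0.016,0],255]
    - [[-1.45,-0.17,1.36],[0.002,-0.02,0],255]
    - [[-1.73,-0.2,1.62],[0.003,-0.024,0],255]
    - [[-2.0,-0.24,1.88],[0.003,-0.028,0],255]
    - [[-2.29,-0.27,2.13],[0.004,-0.032,0],255]
    - [[-2.57,-0.31,2.38],[0.004,-0.036,0],255]
    - [[-2.86,-0.35,2.62],[0.005,-0.04,0],255]

```text
clock: 4.9
eef_pos: [0.5606, -0.0078, 0.2586]
tool_rot: [-2.022, 1.781, -0.492]
ft_force: [2.9, -4.2, -4.6]
width: 0.169
gripper_force: 39.0
```

Run:
```python
from plan import *
s=sensed(); y=R.from_euler("z",ST["yaw"]); f=y.inv().apply(s["ft_force"]); th=.75
print("radial",f@[np.cos(th),0,np.sin(th)],"normal",f@[-np.sin(th),0,np.cos(th)])
arc(.75,.90,10)
```

```text
t 4.9 p [ 0.561 -0.008  0.259] cmd [ 0.561 -0.007  0.258] F_stand [ 2.324 -4.554 -4.574] w 0.169 g 39.0 q [ 0.421 -0.152 -0.766  0.343 -0.46  -0.564]
roterr [ 0.    -0.001 -0.   ]
radial -1.417097429104921 normal -4.93079256979464
[[[-0.27,-0.03,0.22],[0.0,-0.003,0.0],255],[[-0.55,-0.07,0.44],[0.001,-0.007,0.0],255],[[-0.83,-0.1,0.65],[0.001,-0.011,0.0],255],[[-1.11,-0.14,0.86],[0.002,-0.014,0.0],255],[[-1.4,-0.18,1.07],[0.002,-0.018,0.0],255],[[-1.69,-0.21,1.27],[0.003,-0.022,0.0],255],[[-1.98,-0.25,1.46],[0.003,-0.026,0.0],255],[[-2.28,-0.29,1.65],[0.004,-0.029,0.0],255],[[-2.58,-0.33,1.84],[0.004,-0.033,0.0],255],[[-2.88,-0.36,2.02],[0.004,-0.037,0.0],255]]
```

Radial force is about -1 N and lifting force about 5 N, as expected. Continuing.

>>> move_arm:
  steps:
    - [[-0.27,-0.03,0.22],[0,-0.003,0],255]
    - [[-0.55,-0.07,0.44],[0.001,-0.007,0],255]
    - [[-0.83,-0.1,0.65],[0.001,-0.011,0],255]
    - [[-1.1,-0.14,0.86],[0.002,-0.014,0],255]
    - [[-1.4,-0.18,1.07],[0.002,-0.018,0],255]
    - [[-1.7,-0.21,1.27],[0.003,-0.022,0],255]
    - [[-2.0,-0.25,1.46],[0.003,-0.026,0],255]
    - [[-2.3,-0.29,1.65],[0.004,-0.029,0],255]
    - [[-2.58,-0.33,1.84],[0.004,-0.033,0],255]
    - [[-2.88,-0.36,2.02],[0.004,-0.037,0],255]

```text
clock: 5.9
eef_pos: [0.5321, -0.0115, 0.2793]
tool_rot: [-1.996, 1.759, -0.523]
ft_force: [4.7, -7.8, -2.4]
width: 0.177
gripper_force: 39.1
```

```bash
cat >> plan.py <<'E'
def chk(th):
    s=sensed(); f=R.from_euler("z",ST["yaw"]).inv().apply(s["ft_force"])
    print("radial",f@[np.cos(th),0,np.sin(th)],"normal",f@[-np.sin(th),0,np.cos(th)])
E
python3 - <<'E'
from plan import *
chk(.9)
arc(.9,1.05,10)
E
```

```text
t 5.9 p [ 0.532 -0.012  0.279] cmd [ 0.532 -0.011  0.278] F_stand [ 3.693 -8.343 -2.404] w 0.177 g 39.1 q [ 0.452 -0.25  -0.822  0.392 -0.477 -0.627]
roterr [ 0.    -0.002 -0.   ]
radial 0.4123703401732491 normal -4.38751517735105
[[[-0.3,-0.04,0.18],[0.001,-0.003,0.0],255],[[-0.61,-0.08,0.35],[0.001,-0.007,0.0],255],[[-0.92,-0.12,0.52],[0.002,-0.011,0.0],255],[[-1.23,-0.16,0.69],[0.002,-0.015,0.001],255],[[-1.54,-0.2,0.84],[0.003,-0.018,0.001],255],[[-1.86,-0.24,1.0],[0.003,-0.022,0.001],255],[[-2.17,-0.28,1.15],[0.004,-0.026,0.001],255],[[-2.49,-0.32,1.29],[0.004,-0.029,0.001],255],[[-2.82,-0.36,1.43],[0.005,-0.033,0.001],255],[[-3.14,-0.41,1.57],[0.005,-0.037,0.001],255]]
```

>>> move_arm:
  steps:
    - [[-0.3,-0.09,0.18],[0.001,-0.003,0],255]
    - [[-0.6,-0.15,0.35],[0.001,-0.007,0],255]
    - [[-0.92,-0.2,0.52],[0.002,-0.011,0],255]
    - [[-1.23,-0.25,0.69],[0.002,-0.015,0.001],255]
    - [[-1.54,-0.3,0.84],[0.003,-0.018,0.001],255]
    - [[-1.86,-0.34,1.0],[0.003,-0.022,0.001],255]
    - [[-2.17,-0.38,1.15],[0.004,-0.026,0.001],255]
    - [[-2.5,-0.42,1.29],[0.004,-0.029,0.001],255]
    - [[-2.82,-0.46,1.43],[0.005,-0.033,0.001],255]
    - [[-3.14,-0.51,1.57],[0.005,-0.037,0.001],255]

```text
clock: 6.9
eef_pos: [0.5013, -0.0157, 0.2956]
tool_rot: [-1.971, 1.733, -0.551]
ft_force: [5.1, 1.0, 1.2]
width: 0.17
gripper_force: 39.0
```

Run:
```python
from plan import *
p,r=getcmd(); setcmd(p+[0,-.001,0],r)
chk(1.05)
for n,(x,y) in {"scene":(200,130),"top":(195,142)}.items():
    im=vision.snapshot(n)[y:y+98,x:x+130]
    cv2.imwrite(f"pics/{n}3.png",cv2.resize(im,None,fx=6,fy=6,interpolation=cv2.INTER_CUBIC))
a=cv2.imread("pics/top3.png")[180:560,40:260]; b=cv2.imread("pics/scene3.png")[100:480,360:680];
cv2.imwrite("pics/pawl3.png",np.hstack([cv2.resize(a,None,fx=1.5,fy=1.5),cv2.resize(b,None,fx=1.45,fy=1.5)]))
```

```text
t 6.9 p [ 0.501 -0.016  0.296] cmd [ 0.501 -0.016  0.294] F_stand [5.145 0.349 1.221] w 0.17 g 39.0 q [ 0.49  -0.354 -0.882  0.44  -0.499 -0.692]
roterr [ 0.001 -0.004  0.001]
radial 3.6188587687367564 normal -3.8551161875450655
```

View pics/pawl3.png

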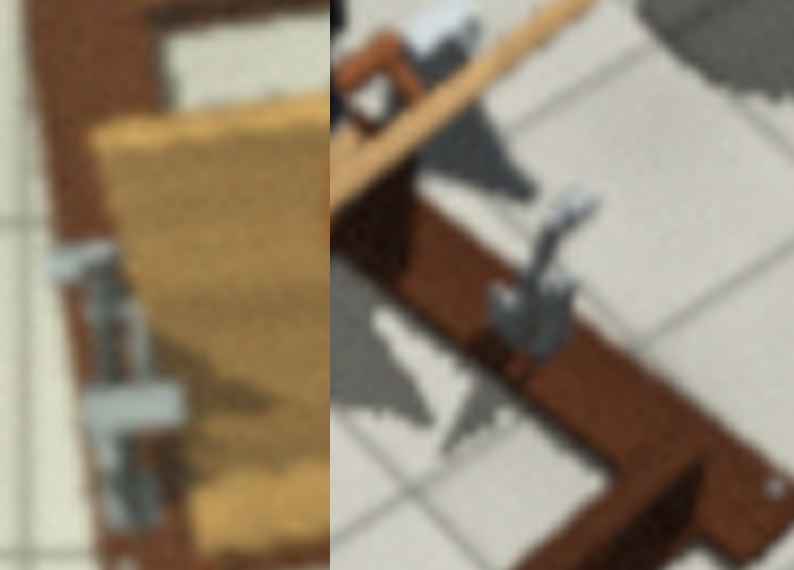

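The pawl head is at top crop (97,353) and scene crop (529,233). I'll triangulate it against the start, where it was scene1 (487,52) with top1 candidates (120,375) or (112,350).

Run:
```python
from plan import *
def tri(us,ut):
    f=least_squares(lambda p:np.r_[proj("scene",p)[0]-us,proj("top",p)[0]-ut],[.5,.15,.1])
    q=R.from_euler("z",-ST["yaw"]).apply(f.x-[ST["x"],ST["y"],0]); return q,np.abs(f.fun).max()
S=lambda u,v,y0:np.array([200+u/6,y0+v/6]); T=lambda u,v:np.array([195+u/6,142+v/6])
print("after",tri(S(529,233,130),T(97,353)))
for c in((120,375),(112,350),(97,400)):print("before",c,tri(S(487,52,150),T(*c)))
# pawl tip predictions: stand frame y .17
```

```text
after (array([0.108, 0.175, 0.113]), np.float64(1.8070455901960258))
before (120, 375) (array([0.084, 0.153, 0.179]), np.float64(1.0854415699298556))
before (112, 350) (array([0.096, 0.151, 0.191]), np.float64(0.6487247061334074))
before (97, 400) (array([0.071, 0.172, 0.155]), np.float64(0.7437419733650472))
```

The pawl tip moved about 33 mm towards the head, from x 0.075 to 0.108, so the pawl is tipped clear. Now lowering slowly, with the yaw trimmed.

```bash
echo '{"x":0.4065,"y":-0.0292,"yaw":0.141}'>st.json
python3 - <<'E'
from plan import *
print(target(1.05,phi(1.05))[0]-getcmd()[0])
arc(1.05,.7,20)
E
```

```text
[-0.  0. -0.]
[[[0.36,0.07,-0.16],[-0.0,0.004,0.014],255],[[0.73,0.12,-0.33],[-0.001,0.009,0.014],255],[[1.11,0.18,-0.5],[-0.002,0.013,0.014],255],[[1.47,0.23,-0.67],[-0.002,0.017,0.014],255],[[1.84,0.28,-0.86],[-0.003,0.022,0.014],255],[[2.2,0.33,-1.05],[-0.003,0.026,0.014],255],[[2.56,0.38,-1.24],[-0.004,0.03,0.014],255],[[2.92,0.43,-1.45],[-0.004,0.035,0.014],255],[[3.27,0.48,-1.66],[-0.005,0.039,0.014],255],[[3.62,0.53,-1.87],[-0.006,0.043,0.014],255]]
[[[0.34,0.05,-0.23],[-0.0,0.005,-0.001],255],[[0.68,0.1,-0.45],[-0.001,0.009,-0.001],255],[[1.02,0.15,-0.69],[-0.002,0.013,-0.001],255],[[1.35,0.19,-0.93],[-0.002,0.018,-0.001],255],[[1.68,0.24,-1.18],[-0.003,0.022,-0.001],255],[[2.01,0.29,-1.43],[-0.003,0.026,-0.001],255],[[2.33,0.33,-1.69],[-0.004,0.031,-0.001],255],[[2.64,0.38,-1.95],[-0.005,0.035,-0.001],255],[[2.95,0.42,-2.22],[-0.005,0.039,-0.001],255],[[3.26,0.47,-2.49],[-0.006,0.044,-0.001],255]]
```

>>> move_arm:
  steps:
    - [[0.36,0.06,-0.16],[0,0.004,0.003],255]
    - [[0.73,0.12,-0.33],[-0.001,0.009,0.006],255]
    - [[1.1,0.18,-0.5],[-0.002,0.013,0.009],255]
    - [[1.47,0.23,-0.67],[-0.002,0.017,0.012],255]
    - [[1.84,0.28,-0.86],[-0.003,0.022,0.014],255]
    - [[2.2,0.33,-1.05],[-0.003,0.026,0.014],255]
    - [[2.56,0.38,-1.24],[-0.004,0.03,0.014],255]
    - [[2.92,0.43,-1.45],[-0.004,0.035,0.014],255]
    - [[3.27,0.48,-1.66],[-0.005,0.039,0.014],255]
    - [[3.62,0.53,-1.87],[-0.006,0.043,0.014],255]

```text
clock: 8.0
eef_pos: [0.5379, -0.0109, 0.2757]
tool_rot: [-2.013, 1.747, -0.512]
ft_force: [2.3, 1.1, 5.8]
width: 0.173
gripper_force: 40.1
```

>>> move_arm:
  steps:
    - [[0.34,0.05,-0.23],[0,0.005,-0.001],255]
    - [[0.68,0.1,-0.45],[-0.001,0.009,-0.001],255]
    - [[1.02,0.15,-0.69],[-0.002,0.013,-0.001],255]
    - [[1.35,0.19,-0.93],[-0.002,0.018,-0.001],255]
    - [[1.68,0.24,-1.18],[-0.003,0.022,-0.001],255]
    - [[2.0,0.29,-1.43],[-0.003,0.026,-0.001],255]
    - [[2.33,0.33,-1.69],[-0.004,0.031,-0.001],255]
    - [[2.64,0.38,-1.95],[-0.005,0.035,-0.001],255]
    - [[2.95,0.42,-2.22],[-0.005,0.039,-0.001],255]
    - [[3.26,0.47,-2.49],[-0.006,0.044,-0.001],255]

```text
clock: 9.0
eef_pos: [0.5698, -0.0067, 0.2503]
tool_rot: [-2.043, 1.775, -0.477]
ft_force: [4.4, -4.0, 4.8]
width: 0.167
gripper_force: 40.9
```

Run:
```python
from plan import *
chk(.7)
arc(.7,.35,20)
```

```text
t 9.0 p [ 0.57  -0.007  0.25 ] cmd [ 0.569 -0.006  0.25 ] F_stand [ 3.803 -4.569  4.779] w 0.167 g 40.9 q [ 0.409 -0.118 -0.739  0.306 -0.459 -0.51 ]
roterr [-0. -0. -0.]
radial 5.987947727433775 normal 1.2051266723485536
[[[0.3,0.04,-0.28],[-0.0,0.004,0.0],255],[[0.6,0.08,-0.57],[-0.001,0.008,0.0],255],[[0.89,0.12,-0.86],[-0.002,0.013,0.0],255],[[1.18,0.16,-1.16],[-0.002,0.017,0.0],255],[[1.46,0.2,-1.46],[-0.003,0.021,0.0],255],[[1.73,0.24,-1.76],[-0.003,0.026,0.0],255],[[2.01,0.28,-2.07],[-0.004,0.03,0.0],255],[[2.27,0.32,-2.39],[-0.005,0.034,0.0],255],[[2.53,0.35,-2.71],[-0.005,0.039,0.0],255],[[2.79,0.39,-3.04],[-0.006,0.043,0.0],255]]
[[[0.25,0.04,-0.32],[-0.001,0.004,0.0],255],[[0.49,0.07,-0.66],[-0.001,0.009,0.0],255],[[0.73,0.1,-1.0],[-0.002,0.013,0.0],255],[[0.96,0.14,-1.34],[-0.002,0.017,0.0],255],[[1.18,0.17,-1.69],[-0.003,0.022,0.0],255],[[1.4,0.2,-2.04],[-0.004,0.026,0.0],255],[[1.62,0.23,-2.39],[-0.004,0.03,0.0],255],[[1.82,0.26,-2.75],[-0.005,0.035,0.0],255],[[2.03,0.29,-3.11],[-0.005,0.039,0.0],255],[[2.22,0.32,-3.48],[-0.006,0.043,0.0],255]]
```

>>> move_arm:
  steps:
    - [[0.32,0.03,-0.28],[0,0.004,0],255]
    - [[0.63,0.06,-0.57],[-0.001,0.008,0],255]
    - [[0.93,0.09,-0.86],[-0.002,0.013,0],255]
    - [[1.22,0.12,-1.16],[-0.002,0.017,0],255]
    - [[1.5,0.15,-1.46],[-0.003,0.021,0],255]
    - [[1.78,0.19,-1.76],[-0.003,0.026,0],255]
    - [[2.06,0.23,-2.07],[-0.004,0.03,0],255]
    - [[2.32,0.27,-2.39],[-0.005,0.034,0],255]
    - [[2.58,0.3,-2.71],[-0.005,0.039,0],255]
    - [[2.84,0.34,-3.04],[-0.006,0.043,0],255]

```text
clock: 10.0
eef_pos: [0.5976, -0.0031, 0.2193]
tool_rot: [-2.072, 1.8, -0.441]
ft_force: [-0.4, -1.3, 0.5]
width: 0.171
gripper_force: 41.6
```

>>> move_arm:
  steps:
    - [[0.25,0.04,-0.32],[-0.001,0.004,0],255]
    - [[0.49,0.07,-0.66],[-0.001,0.009,0],255]
    - [[0.73,0.1,-1.0],[-0.002,0.013,0],255]
    - [[0.96,0.14,-1.34],[-0.002,0.017,0],255]
    - [[1.18,0.17,-1.69],[-0.003,0.022,0],255]
    - [[1.4,0.2,-2.04],[-0.004,0.026,0],255]
    - [[1.62,0.23,-2.39],[-0.004,0.03,0],255]
    - [[1.82,0.26,-2.75],[-0.005,0.035,0],255]
    - [[2.03,0.29,-3.11],[-0.005,0.039,0],255]
    - [[2.22,0.32,-3.48],[-0.006,0.043,0],255]

```text
clock: 11.0
eef_pos: [0.6196, -0.0001, 0.1845]
tool_rot: [-2.101, 1.826, -0.405]
ft_force: [-3.5, -4.2, -1.5]
width: 0.167
gripper_force: 40.7
```

```bash
echo '{"x":0.407,"y":-0.0297,"yaw":0.141}'>st.json
python3 - <<'E'
from plan import *
p,r=getcmd(); setcmd(p+[.0005,-.0005,0],r)
chk(.35)
arc(.35,0,20)
E
```

```text
t 11.0 p [ 0.62  -0.     0.184] cmd [0.62  0.001 0.185] F_stand [-4.031 -3.698 -1.524] w 0.167 g 40.7 q [ 0.367  0.082 -0.647  0.233 -0.426 -0.418]
roterr [-0.     0.001 -0.   ]
radial -4.309541806470625 normal -0.04925219118557917
[[[0.19,0.02,-0.37],[-0.001,0.005,0.0],255],[[0.37,0.05,-0.74],[-0.001,0.009,0.0],255],[[0.55,0.07,-1.12],[-0.002,0.013,0.0],255],[[0.72,0.1,-1.5],[-0.003,0.018,0.0],255],[[0.88,0.12,-1.88],[-0.003,0.022,0.0],255],[[1.04,0.14,-2.26],[-0.004,0.026,0.0],255],[[1.19,0.17,-2.65],[-0.004,0.031,0.0],255],[[1.33,0.19,-3.04],[-0.005,0.035,0.0],255],[[1.47,0.2,-3.44],[-0.006,0.039,0.0],255],[[1.59,0.22,-3.83],[-0.006,0.044,0.0],255]]
[[[0.13,0.02,-0.4],[-0.001,0.004,0.0],255],[[0.24,0.04,-0.8],[-0.001,0.008,0.0],255],[[0.35,0.05,-1.2],[-0.002,0.013,0.0],255],[[0.45,0.07,-1.61],[-0.003,0.017,0.0],255],[[0.55,0.08,-2.01],[-0.003,0.021,0.0],255],[[0.64,0.09,-2.42],[-0.004,0.026,0.0],255],[[0.72,0.1,-2.83],[-0.004,0.03,0.0],255],[[0.79,0.11,-3.24],[-0.005,0.034,0.0],255],[[0.86,0.12,-3.65],[-0.006,0.039,0.0],255],[[0.92,0.13,-4.06],[-0.006,0.043,0.0],255]]
```

>>> move_arm:
  steps:
    - [[0.16,0.01,-0.37],[-0.001,0.005,0],255]
    - [[0.33,0.02,-0.74],[-0.001,0.009,0],255]
    - [[0.5,0.04,-1.12],[-0.002,0.013,0],255]
    - [[0.67,0.06,-1.5],[-0.003,0.018,0],255]
    - [[0.83,0.08,-1.88],[-0.003,0.022,0],255]
    - [[0.99,0.1,-2.26],[-0.004,0.026,0],255]
    - [[1.14,0.12,-2.65],[-0.004,0.031,0],255]
    - [[1.28,0.14,-3.04],[-0.005,0.035,0],255]
    - [[1.42,0.15,-3.44],[-0.006,0.039,0],255]
    - [[1.54,0.17,-3.83],[-0.006,0.044,0],255]

```text
clock: 12.0
eef_pos: [0.635, 0.0018, 0.1463]
tool_rot: [-2.13, 1.851, -0.368]
ft_force: [-6.0, -3.3, -0.4]
width: 0.172
gripper_force: 39.8
```

```bash
echo '{"x":0.4065,"y":-0.0302,"yaw":0.141}'>st.json
python3 - <<'E'
from plan import *
p,r=getcmd(); setcmd(p+[-.0005-.0092+.0,-.0005-.0013,.0406],R.from_rotvec([-.006,.043,0]).inv()*r)
print(getcmd()[0]-target(.175,phi(.175))[0])
chk(.175)
arc(.175,0,10)
E
```

```text
[-0. -0.  0.]
t 12.0 p [0.635 0.002 0.146] cmd [0.635 0.002 0.147] F_stand [-6.384 -2.379 -0.386] w 0.172 g 39.8 q [ 0.353  0.17  -0.617  0.205 -0.407 -0.386]
roterr [-0.     0.001 -0.   ]
radial -6.353770623715863 normal 0.7316870192952711
[[[0.13,0.02,-0.4],[-0.001,0.004,0.0],255],[[0.24,0.04,-0.8],[-0.001,0.008,0.0],255],[[0.35,0.05,-1.2],[-0.002,0.013,0.0],255],[[0.45,0.07,-1.61],[-0.003,0.017,0.0],255],[[0.55,0.08,-2.01],[-0.003,0.021,0.0],255],[[0.64,0.09,-2.42],[-0.004,0.026,0.0],255],[[0.72,0.1,-2.83],[-0.004,0.03,0.0],255],[[0.79,0.11,-3.24],[-0.005,0.034,0.0],255],[[0.86,0.12,-3.65],[-0.006,0.039,0.0],255],[[0.92,0.13,-4.06],[-0.006,0.043,0.0],255]]
```

>>> move_arm:
  steps:
    - [[0.08,0.02,-0.4],[-0.001,0.004,0],255]
    - [[0.17,0.03,-0.8],[-0.001,0.008,0],255]
    - [[0.27,0.04,-1.2],[-0.002,0.013,0],255]
    - [[0.37,0.05,-1.6],[-0.003,0.017,0],255]
    - [[0.46,0.05,-2.0],[-0.003,0.021,0],255]
    - [[0.55,0.06,-2.4],[-0.004,0.026,0],255]
    - [[0.63,0.07,-2.8],[-0.004,0.03,0],255]
    - [[0.69,0.08,-3.2],[-0.005,0.034,0],255]
    - [[0.74,0.09,-3.5],[-0.005,0.037,0],255]
    - [[0.77,0.1,-3.8],[-0.006,0.04,0],255]

```text
clock: 13.0
eef_pos: [0.6431, 0.0029, 0.1097]
tool_rot: [-2.156, 1.872, -0.335]
ft_force: [-30.5, -2.0, 35.5]
width: 0.17
gripper_force: 44.0
```

Run:
```python
from plan import *
p,r=getcmd(); setcmd(p+[-.0015,-.0003,.0026],R.from_rotvec([0,.003,0]).inv()*r)
print(getcmd()[0]-target(.0,phi(.0))[0])
chk(0)
```

```text
[-0.001 -0.     0.003]
t 13.0 p [0.643 0.003 0.11 ] cmd [0.643 0.003 0.109] F_stand [-30.476   2.339  35.502] w 0.17 g 44.0 q [ 0.345  0.243 -0.602  0.189 -0.385 -0.367]
roterr [-0.    -0.001  0.   ]
radial -30.475687347482243 normal 35.50169492108785
```

The force rose to 35 N, so the board is on its rest slightly earlier than modelled. I'll ease off and look.

>>> move_arm:
  steps:
    - [[-0.1,0,0.1],[0,0,0],255]
    - [[-0.15,0,0.15],[0,0,0],255]
    - [[-0.15,0,0.15],[0,0,0],255]

```text
clock: 13.3
eef_pos: [0.6427, 0.003, 0.1111]
tool_rot: [-2.155, 1.871, -0.336]
ft_force: [0.1, -6.1, -3.1]
width: 0.17
gripper_force: 39.3
```

Run:
```python
from plan import *
p,r=getcmd(); setcmd(p+[-.0015,0,.0015],r)
chk(0)
for n,(x,y) in {"scene":(200,130),"top":(195,142)}.items():
    im=vision.snapshot(n)[y:y+98,x:x+130]
    cv2.imwrite(f"pics/{n}4.png",cv2.resize(im,None,fx=6,fy=6,interpolation=cv2.INTER_CUBIC))
a=cv2.imread("pics/top4.png")[180:560,0:220]; b=cv2.imread("pics/scene4.png")[100:588,0:780]
cv2.imwrite("pics/pawl4.png",np.hstack([cv2.resize(a,(220,380)),cv2.resize(b,(570,380))]))
```

```text
t 13.3 p [0.643 0.003 0.111] cmd [0.642 0.003 0.11 ] F_stand [-0.759 -6.066 -3.059] w 0.17 g 39.3 q [ 0.345  0.24  -0.603  0.189 -0.385 -0.368]
roterr [ 0.001 -0.003 -0.   ]
radial -0.7591569302172111 normal -3.0591428414782227
```

View pics/pawl4.png

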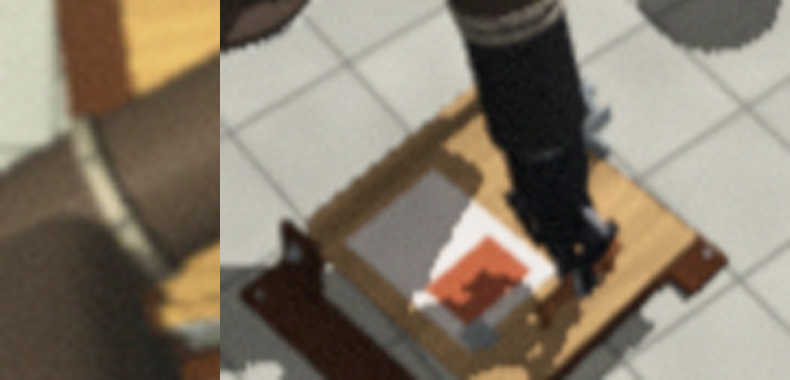

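The board lies level on its rest (it resisted 35 N of push). I'll check the pawl in one close crop, with the predicted tip positions marked.

Run:
```python
from plan import *
im=vision.snapshot("scene"); c=im[145:195,255:320]
big=cv2.resize(c,None,fx=10,fy=10,interpolation=cv2.INTER_CUBIC)
for x,col in((.108,(0,0,255)),(.072,(0,255,0))):
    for z in(.11,.13):
        q=R.from_euler("z",ST["yaw"]).apply([x,.172,z])+[ST["x"],ST["y"],0]
        u=((proj("scene",q)[0]-(255,145)+.5)*10).astype(int); cv2.circle(big,tuple(int(v) for v in u),4,col,1); print(x,z,u)
cv2.imwrite("pics/pz.png",big)
```

```text
0.108 0.11 [305 250]
0.108 0.13 [309 221]
0.072 0.11 [246 208]
0.072 0.13 [249 179]
```

View pics/pz.png

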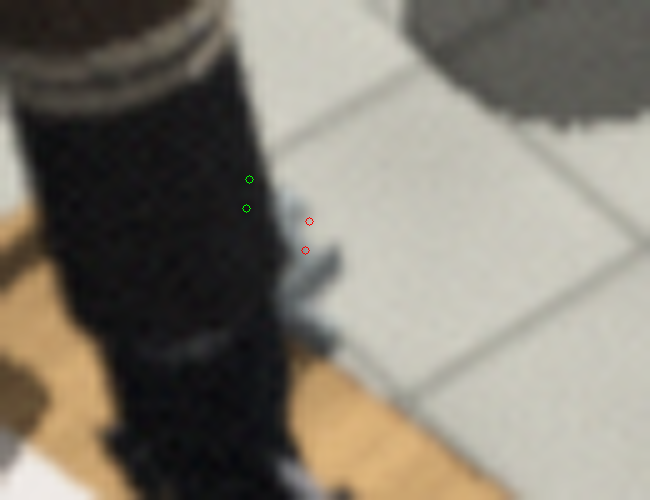

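The pawl head shows at (290,205), not at the cleared position (332,239), which suggests it is tipped in. Raising and letting down will confirm it by feel. Raising to 0.49 now.

Run:
```python
from plan import *
p,_=getcmd(); t=target(0,phi(0),.012)[0]; print("cmd-model",p-t)
off=R.from_euler("z",-ST["yaw"]).apply(p-t); print(off)
arc(0,.49,30,d=.012,trim=p-t)
```

```text
cmd-model [-0.002 -0.     0.   ]
[-0.002  0.     0.   ]
[[[-0.06,-0.01,0.39],[0.0,-0.001,0.0],255],[[-0.12,-0.02,0.77],[0.001,-0.005,0.0],255],[[-0.19,-0.03,1.15],[0.001,-0.009,0.0],255],[[-0.26,-0.04,1.53],[0.002,-0.013,0.0],255],[[-0.35,-0.05,1.91],[0.003,-0.017,0.0],255],[[-0.43,-0.06,2.29],[0.003,-0.021,0.0],255],[[-0.53,-0.07,2.67],[0.004,-0.025,0.0],255],[[-0.63,-0.09,3.05],[0.004,-0.029,0.0],255],[[-0.73,-0.1,3.42],[0.005,-0.033,0.0],255],[[-0.84,-0.12,3.79],[0.005,-0.037,0.0],255]]
[[[-0.12,-0.02,0.37],[0.001,-0.004,0.001],255],[[-0.25,-0.03,0.74],[0.002,-0.008,0.001],255],[[-0.38,-0.05,1.1],[0.002,-0.013,0.001],255],[[-0.51,-0.07,1.47],[0.003,-0.017,0.001],255],[[-0.65,-0.09,1.83],[0.003,-0.021,0.001],255],[[-0.8,-0.11,2.19],[0.004,-0.025,0.001],255],[[-0.95,-0.13,2.55],[0.004,-0.029,0.001],255],[[-1.11,-0.16,2.9],[0.005,-0.033,0.001],255],[[-1.27,-0.18,3.25],[0.006,-0.037,0.001],255],[[-1.44,-0.2,3.6],[0.006,-0.041,0.001],255]]
[[[-0.18,-0.03,0.34],[0.001,-0.004,-0.0],255],[[-0.36,-0.05,0.69],[0.001,-0.008,-0.0],255],[[-0.55,-0.08,1.02],[0.002,-0.012,-0.0],255],[[-0.74,-0.11,1.36],[0.002,-0.016,-0.0],255],[[-0.94,-0.14,1.69],[0.003,-0.02,-0.0],255],[[-1.14,-0.17,2.02],[0.004,-0.024,-0.0],255],[[-1.35,-0.19,2.35],[0.004,-0.028,-0.0],255],[[-1.56,-0.23,2.67],[0.005,-0.032,-0.0],255],[[-1.78,-0.26,2.99],[0.005,-0.036,-0.0],255],[[-2.0,-0.29,3.3],[0.006,-0.04,-0.0],255]]
```

>>> move_arm:
  steps:
    - [[-0.06,-0.03,0.39],[0,-0.001,0],255]
    - [[-0.12,-0.05,0.77],[0.001,-0.005,0],255]
    - [[-0.19,-0.07,1.15],[0.001,-0.009,0],255]
    - [[-0.26,-0.09,1.53],[0.002,-0.013,0],255]
    - [[-0.35,-0.1,1.91],[0.003,-0.017,0],255]
    - [[-0.43,-0.11,2.29],[0.003,-0.021,0],255]
    - [[-0.53,-0.12,2.67],[0.004,-0.025,0],255]
    - [[-0.63,-0.14,3.05],[0.004,-0.029,0],255]
    - [[-0.73,-0.15,3.42],[0.005,-0.033,0],255]
    - [[-0.84,-0.17,3.79],[0.005,-0.037,0],255]

```text
clock: 14.45
eef_pos: [0.6339, 0.0017, 0.1494]
tool_rot: [-2.131, 1.85, -0.368]
ft_force: [4.4, -0.4, -3.2]
width: 0.165
gripper_force: 39.2
```

>>> move_arm:
  steps:
    - [[-0.12,-0.02,0.37],[0.001,-0.004,0.001],255]
    - [[-0.25,-0.03,0.74],[0.002,-0.008,0.001],255]
    - [[-0.38,-0.05,1.1],[0.002,-0.013,0.001],255]
    - [[-0.5,-0.07,1.47],[0.003,-0.017,0.001],255]
    - [[-0.65,-0.09,1.83],[0.003,-0.021,0.001],255]
    - [[-0.8,-0.11,2.19],[0.004,-0.025,0.001],255]
    - [[-0.95,-0.13,2.55],[0.004,-0.029,0.001],255]
    - [[-1.1,-0.16,2.9],[0.005,-0.033,0.001],255]
    - [[-1.27,-0.18,3.25],[0.006,-0.037,0.001],255]
    - [[-1.44,-0.2,3.6],[0.006,-0.041,0.001],255]

```text
clock: 15.45
eef_pos: [0.6193, -0.0002, 0.1853]
tool_rot: [-2.104, 1.825, -0.402]
ft_force: [4.6, 1.9, -2.5]
width: 0.171
gripper_force: 39.0
```

Run:
```python
from plan import *
p,r=getcmd(); print(p)
# rows of call 3 undone to report the pose after call 2
setcmd(p-[-.02,-.0029+.0005,.033],R.from_rotvec([.006,-.04,0]).inv()*r); chk(.327)
```

```text
[ 0.599 -0.003  0.217]
t 15.45 p [ 0.619 -0.     0.185] cmd [ 0.619 -0.     0.184] F_stand [ 4.836  1.28  -2.502] w 0.171 g 39.0 q [ 0.366  0.082 -0.64   0.223 -0.434 -0.407]
roterr [ 0.001 -0.002  0.001]
radial 3.776380850894839 normal -3.922406316931957
```

>>> move_arm:
  steps:
    - [[-0.16,-0.03,0.34],[0.001,-0.004,0],255]
    - [[-0.33,-0.05,0.69],[0.001,-0.008,0],255]
    - [[-0.52,-0.08,1.02],[0.002,-0.012,0],255]
    - [[-0.71,-0.11,1.36],[0.002,-0.016,0],255]
    - [[-0.91,-0.14,1.69],[0.003,-0.02,0],255]
    - [[-1.11,-0.17,2.02],[0.004,-0.024,0],255]
    - [[-1.32,-0.19,2.35],[0.004,-0.028,0],255]
    - [[-1.53,-0.23,2.67],[0.005,-0.032,0],255]
    - [[-1.75,-0.26,2.99],[0.005,-0.036,0],255]
    - [[-1.97,-0.29,3.3],[0.006,-0.04,0],255]

```text
clock: 16.45
eef_pos: [0.5995, -0.0029, 0.2184]
tool_rot: [-2.077, 1.801, -0.435]
ft_force: [4.5, 4.1, -2.6]
width: 0.171
gripper_force: 39.0
```

>>> move_arm:
  steps:
    - [[0,0,0],[0,0,0],255]
    - [[0,0,0],[0,0,0],255]
    - [[0,0,0],[0,0,0],255]
    - [[0,0,0],[0,0,0],255]

```text
clock: 16.85
eef_pos: [0.5997, -0.0029, 0.2181]
tool_rot: [-2.078, 1.801, -0.435]
ft_force: [2.8, 5.2, -0.9]
width: 0.17
gripper_force: 39.3
```

Run:
```python
from plan import *
p,r=getcmd(); setcmd(p+[-.0197,-.0029,.033],R.from_rotvec([.006,-.04,0])*r); chk(.49)
p,r=getcmd(); tr=p-target(.49,phi(.49),.012)[0]; print("trim",tr)
s=manip.sense(); Z=s["eef_pos"]+.012*-R.from_rotvec(s["tool_rot"]).as_matrix()[:,2]
from scipy.optimize import brentq
print("bar",Z,"th from z",brentq(lambda t:bar(t)[2]-Z[2],0,1.2))
arc(.49,.43,10,d=.012,trim=tr)
```

```text
t 16.85 p [ 0.6   -0.003  0.218] cmd [ 0.599 -0.003  0.217] F_stand [ 3.516  4.763 -0.868] w 0.17 g 39.3 q [ 0.382 -0.006 -0.674  0.249 -0.451 -0.439]
roterr [ 0.001 -0.002  0.001]
radial 2.6939581672347703 normal -2.4211106162737
trim [-0.001 -0.001  0.   ]
bar [ 0.594 -0.004  0.229] th from z 0.49736959375055384
[[[0.08,0.01,-0.12],[-0.0,0.001,-0.0],255],[[0.16,0.02,-0.23],[-0.001,0.003,-0.0],255],[[0.25,0.03,-0.35],[-0.001,0.004,-0.0],255],[[0.33,0.05,-0.46],[-0.001,0.006,-0.0],255],[[0.41,0.06,-0.58],[-0.001,0.007,-0.0],255],[[0.49,0.07,-0.7],[-0.001,0.009,-0.0],255],[[0.56,0.08,-0.82],[-0.002,0.01,-0.0],255],[[0.64,0.09,-0.94],[-0.002,0.012,-0.0],255],[[0.72,0.1,-1.06],[-0.002,0.013,-0.0],255],[[0.8,0.11,-1.18],[-0.002,0.015,-0.0],255]]
```

By position the slope is about 0.48-0.50. I'll add a little margin upward, wait, then let down and feel for the catch.

>>> move_arm:
  steps:
    - [[-0.12,-0.02,0.15],[0,-0.002,0],255]
    - [[-0.23,0,0.32],[0,-0.004,0],255]
    - [[-0.23,0,0.32],[0,-0.004,0],255]
    - [[-0.23,0,0.32],[0,-0.004,0],255]
    - [[-0.23,0,0.32],[0,-0.004,0],255]
    - [[-0.23,0,0.32],[0,-0.004,0],255]

```text
clock: 17.45
eef_pos: [0.5975, -0.0032, 0.2212]
tool_rot: [-2.075, 1.8, -0.439]
ft_force: [2.9, 3.8, -1.2]
width: 0.168
gripper_force: 39.3
```

>>> move_arm:
  steps:
    - [[0.12,0.02,-0.16],[0,0.002,0],255]
    - [[0.23,0.05,-0.32],[0,0.004,0],255]
    - [[0.31,0.06,-0.43],[0,0.005,0],255]
    - [[0.39,0.07,-0.55],[0,0.007,0],255]
    - [[0.48,0.08,-0.67],[0,0.008,0],255]
    - [[0.56,0.1,-0.78],[0,0.01,0],255]
    - [[0.64,0.11,-0.9],[0,0.011,0],255]
    - [[0.72,0.12,-1.02],[0,0.013,0],255]
    - [[0.8,0.13,-1.14],[0,0.014,0],255]
    - [[0.88,0.14,-1.26],[0,0.016,0],255]

```text
clock: 18.45
eef_pos: [0.6061, -0.002, 0.2084]
tool_rot: [-2.085, 1.809, -0.423]
ft_force: [2.7, 4.0, 2.1]
width: 0.173
gripper_force: 39.5
```

```bash
cat >> plan.py <<'E'
def theta(d=.012):
    from scipy.optimize import brentq
    s=manip.sense(); Z=s["eef_pos"]-d*R.from_rotvec(s["tool_rot"]).as_matrix()[:,2]
    print("bar",Z,"th",brentq(lambda t:bar(t)[2]-Z[2],-.1,1.2))
E
python3 - <<'E'
from plan import *
p,r=getcmd(); p0=p-[.008,.0011,-.0118]; r0=R.from_rotvec([-.002,.015,0]).inv()*r
setcmd(p0+[.0065,.0014,-.0094],R.from_rotvec([0,.012,0])*r0); chk(.45); theta()
E
```

```text
t 18.45 p [ 0.606 -0.002  0.208] cmd [ 0.606 -0.002  0.208] F_stand [3.216 3.627 2.091] w 0.173 g 39.5 q [ 0.376  0.022 -0.661  0.237 -0.447 -0.426]
roterr [ 0.    -0.001  0.   ]
radial 3.8047330196806737 normal 0.4837693587782628
bar [ 0.601 -0.003  0.219] th 0.44738274573968634
```

Down to about 0.447. Lowering a little further at a time to feel the catch.

>>> move_arm:
  steps:
    - [[0.09,0.01,-0.14],[0,0.002,0],255]
    - [[0.17,0.02,-0.28],[0,0.003,0],255]
    - [[0.25,0.03,-0.42],[0,0.005,0],255]
    - [[0.3,0.03,-0.5],[0,0.006,0],255]
    - [[0.3,0.03,-0.5],[0,0.006,0],255]

```text
clock: 18.95
eef_pos: [0.6088, -0.0018, 0.2042]
tool_rot: [-2.088, 1.812, -0.418]
ft_force: [-6.8, 6.0, 11.6]
width: 0.171
gripper_force: 40.9
```

Run:
```python
from plan import *
p,r=getcmd(); setcmd(p+[.003,.0003,-.005],R.from_rotvec([0,.006,0])*r); chk(.43); theta()
```

```text
t 18.95 p [ 0.609 -0.002  0.204] cmd [ 0.609 -0.002  0.203] F_stand [-5.88   6.927 11.592] w 0.171 g 40.9 q [ 0.373  0.033 -0.655  0.231 -0.446 -0.418]
roterr [ 0.    -0.002  0.   ]
radial -0.5119815783291082 normal 12.98788305638631
bar [ 0.604 -0.003  0.215] th 0.4265045808922529
```

Caught: 13 N upward reaction at a slope of about 0.427, so the pawl holds the second notch. Releasing and backing off.

>>> move_arm:
  steps:
    - [[0,0,0.1],[0,0,0],255]
    - [[0,0,0.1],[0,0,0],150]
    - [[0,0,0.1],[0,0,0],80]
    - [[0,0,0.1],[0,0,0],0]
    - [[0,0,0.1],[0,0,0],0]
    - [[0,0,0.1],[0,0,0],0]
    - [[0,0,0.1],[0,0,0],0]

```text
clock: 19.65
eef_pos: [0.6087, -0.002, 0.204]
tool_rot: [-2.089, 1.814, -0.417]
ft_force: [0.5, 0.0, 0.7]
width: 1.006
gripper_force: 0.0
```

>>> move_arm:
  steps:
    - [[-0.3,-0.04,0.6],[0,0,0],0]
    - [[-0.9,-0.12,1.8],[0,0,0],0]
    - [[-1.7,-0.25,3.5],[0,0,0],0]
    - [[-2.6,-0.35,5.3],[0,0,0],0]
    - [[-3.5,-0.5,7.2],[0,0,0],0]
    - [[-4.4,-0.6,9.0],[0,0,0],0]
    - [[-4.8,-0.7,11.5],[0,0,0],0]
    - [[-5.0,-3.5,14],[0,0,0],0]
    - [[-5.0,-7.0,16],[0,0,0],0]
    - [[-5.0,-10.0,17],[0,0,0],0]

```text
clock: 20.65
eef_pos: [0.5589, -0.1025, 0.3776]
tool_rot: [-2.088, 1.809, -0.42]
ft_force: [1.2, 0.6, -0.3]
width: 0.997
gripper_force: 0.0
```

>>> move_arm:
  steps:
    - [[0,-4,0],[0,0,0],0]
    - [[0,-8,0],[0,0,0],0]
    - [[0,-12,0],[0,0,0],0]
    - [[0,-16,0],[0,0,0],0]
    - [[0,-19,0],[0,0,0],0]
    - [[0,-20,0],[0,0,0],0]

```text
clock: 21.25
eef_pos: [0.5584, -0.3044, 0.374]
tool_rot: [-2.087, 1.816, -0.417]
ft_force: [0.4, 0.3, 1.0]
width: 0.999
gripper_force: 0.0
```

Run:
```python
from plan import *
s=vision.snapshot("scene"); t=vision.snapshot("top")
a=cv2.resize(s[130:240,195:325],(400,338),interpolation=cv2.INTER_CUBIC); b=cv2.resize(t[135:245,195:325],(400,338),interpolation=cv2.INTER_CUBIC)
full=np.hstack([cv2.resize(s,(340,255)),cv2.resize(t,(340,255))]); full=cv2.copyMakeBorder(full,0,0,0,120,cv2.BORDER_CONSTANT)
cv2.imwrite("pics/fin.png",np.vstack([np.hstack([a,b]),full]))
for th in(.27,.43,.59):
    c=world(ST["x"],ST["y"],ST["yaw"],th,[(.272,-.14,.007),(.272,.14,.007)])
    print(th,((proj("scene",c)-(195,130)+.5)*400/130).round(),((proj("top",c)-(195,135)+.5)*400/130+[400,0]).round())
print(manip.sense()["clock"],manip.sense()["eef_pos"])
```

```text
0.27 [[210. 289.]
 [349. 169.]] [[668.  46.]
 [454.  80.]]
0.43 [[202. 264.]
 [343. 144.]] [[672.  52.]
 [452.  87.]]
0.59 [[189. 237.]
 [334. 117.]] [[676.  64.]
 [451. 100.]]
21.35 [ 0.558 -0.303  0.374]
```

View pics/fin.png

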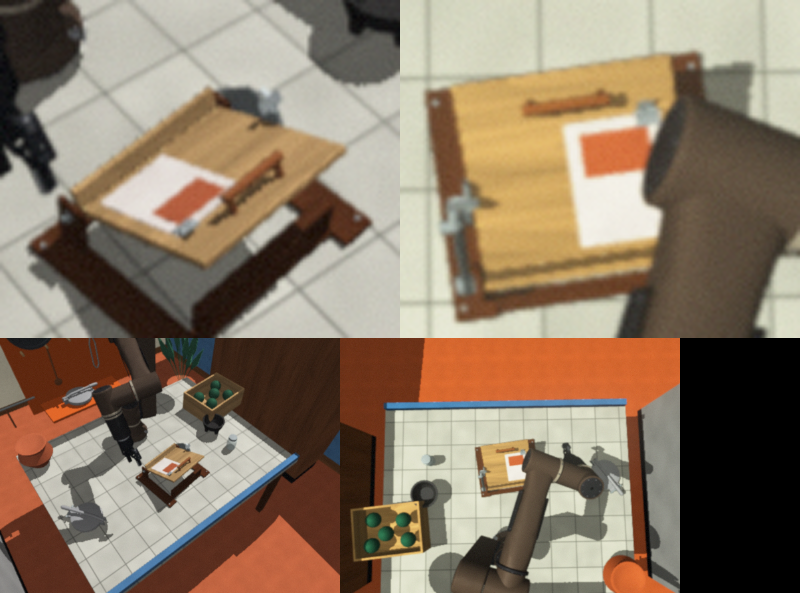

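The board's head corners are at scene (205,265) and (345,148), matching the 0.43 prediction of (202,264) and (343,144). The robot is clear, and the press, molcajete and jar are where they were. Handing in.

```bash
python3 -c "
from cell import manip
print(manip.close_job())"
```

```text
the job is handed in; nothing more can be done
None
```

The board was raised past the top until the pawl tipped clear, let down by hand to level, and now stands in the second notch from the bottom (about 0.43 rad), handed in at about 21 s; it met its rest at level with a 47 N push at the gripper, and the press, molcajete and salt jar were left where they were.

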